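# Slide the watch holder under the casing press and latch the press

### The job

Slide the round holder with the watch along the bench, without lifting it, past the bottle, tin and cup, into the channel of the casing press and fully home against the stop under the press head. Then press the lever all the way down until it clicks into its detent and stays there by itself. Leave the bottle, tin and cup where they stand.

Things in the scene. Friction and masses are not known exactly. Their poses are not given: they have to be found in the camera images.
- holder: Loose grey plastic disc (watch holder), 96 mm diameter, 28 mm high, about 0.35 kg, too wide to grasp; on its middle a steel watch lies face down, 40 mm diameter, its top 40 mm above the bench. Origin: centre of the underside, on the bench; yaw does not matter. Slides flat on the bench.
- press: Grey iron casing press fixed to the bench. Origin: on the bench straight below the ram axis, where the holder's origin is when home. Local x points from the open mouth into the press: the holder enters along +x; z up. Head: overhanging block, x -35 to +95 mm, y +-40 mm, underside 75 mm, top 200 mm above the bench. Ram below it: 36 mm wide, face 54 mm above the bench, comes down with the lever.
- lever (a joint): Lever of the press, on its local +y side (72 mm round hub on the head's side), pointing to local +x and 0.35 rad upwards at rest. 0 = up (a spring returns it), grows as the grip is pressed down, 0.62 = bottom stop. It needs up to about 10 N at the grip; past 0.5 rad it snaps over and holds itself down.
- lever_grip (a point): Centre of the lever's black grip, a bar 22 mm thick and 64 mm long parallel to the press's local y. Swings at 140 mm radius about a hinge along local y through local (10, 58, 170) mm of the press; from 218 mm above the bench (up) to about 133 mm (down). Nothing stands above it.
- bottle: Loose amber bottle, standing, 56 mm diameter, 110 mm high. Origin: centre of its underside. Bystander.
- tin: Loose round aluminium tin, 72 mm diameter, 42 mm high. Origin: centre of its underside. Bystander.
- cup: Loose steel cup, 68 mm diameter at its rim, 75 mm high. Origin: centre of its underside. Bystander.
- press_mouth (a point): Point on the bench in the middle of the press's channel entry, 110 mm in front of the press origin (local x = -110 mm). Channel: bare bench between two rails 18 mm wide, 16 mm high, 103 mm apart inside, straight from here to the stop; in front of here flared tips reach 38 mm further, ending about 81 mm either side of the centre line.
- press_stop (a point): Middle of the upright stop face at the end of the channel, on the bench, at local x = +48 mm of the press; the holder's edge touches it when home. It is the front of the foot: 60 mm high, y +-70 mm, back to x = +95 mm.
There are look-alikes about, which are no part of the job. Leave any green or turquoise look-alike of the holder alone.

How it is judged:
By the outcome, as a careful person would: the job done as asked, in the order asked, and still so for the second after the job is handed in, with the robot touching nothing.
It also fails if it takes over 72 s, if anything falls off the work surface, if the arm or the gripper's body presses on something with over 40 N, if the wrist force passes 120 N, or if a joint passes its speed limit or range.

### The arm

A 7-joint arm with a two-finger parallel gripper is mounted at the origin on the work surface. World frame = base frame: x ahead of the robot, y to its left, z up, the work surface at z = 0. Lengths are in m, angles in rad, forces in N, time in s.
With the tool pointing down it reaches from about 0.4 to 0.85 m from the base axis. Payload 10.4 kg.
Tool frame: the origin (TCP) lies between the finger pads; the fingertips stand manip.tip_extent ahead of it and the grasp point (between the pads) lies 6 mm ahead of it (manip.tip_extent is the distance from the TCP to the fingertips, in m); z points along the fingers, y is the line along which they close (so a half turn about z gives the same grasp; the last joint's range is limited). The gripper opens to 85 mm and grips with 20 to 120 N. Pads are 22 mm wide; open, the fingers measure 114 mm over their backs; the gripper's body (76 mm by 85 mm) begins 54 mm behind the grasp point. The pads swing forward as they close: fully open they stand 13 mm farther back than shut.
Start: joints at [-1.361, 0.332, -0.065, 1.46, 0.022, 1.35, -0.088], TCP at [0.144, 0.608, 0.256] pointing down, gripper open.
Joint ranges: [-2.6, 2.6], [-0.5, 2.12], [-1.47, 1.34], [0.16, 2.42], [-1.27, 4.41], [0.06, 2.06], [-2.6, 2.6]. Speed limits (rad/s): [2.22, 2.22, 2.79, 2.79, 3.14, 3.14, 3.14].

### API

Orientations are given as a unit quaternion [x, y, z, w].
In Python, from workcell import get_obs, optics, workorder, manip gives the robot as it stands.
- The arm moves only by the tool jog_arm, never from a script. Its argument "increments" is a list of rows, each a list of 7 numbers: the shift along the tool's x, y, z in m, then the turn, a rotation vector about the tool's x, y, z in rad, then the opening, from -1 (shut) to 1 (fully open). A call has 1 to 5 rows; each row is the pose to reach, as a shift and turn from the pose commanded when the call began, along the tool's axes at that moment; what a row does not reach only later rows make up. A row lasts 1/12 s, in which the tool goes at most 41.7 mm and 7.16 degrees, less where a joint would pass 70% of its speed; a pose out of reach is approached as far as the arm can. A call with a gripper value outside its range is refused whole. The fingers move at their own pace and stop on an object; "grip_force" is the grip in N (left out, the last holds). Time passes only in rows, so rows that repeat a pose let the fingers close. It gives the time, the measured TCP pose, the force, the opening and the grip force at its end, in the units of the state.
- get_obs(): the state, without advancing time (a new reading comes with each control period).
- optics.camera(name): name is "scene" or "side" or "wrist"; returns a dict with "color" (480x640x3 uint8, red, green, blue), "depth" (480x640 float32, m along the optical axis (not along the pixel's ray), 0 where there is no reading), "K" (3x3 intrinsics, pixels), "R" (3x3) and "t" (3): a world point X has camera coordinates R X + t. Camera axes: x right, y down, z forward; pixel columns grow to the right and rows downward; lengths in m; the calibration is good to about 2 mm. A picture is of the moment at which its call begins.
- workorder.hand_in(): hands the job in; it is judged then, once.
The state is a dict: "clock": time; "joint_pos": joint angles; "joint_velocities": joint speeds; "tau": joint torques, N m; "position": TCP position; "ee_rot": TCP orientation; "ft_force": force on the tool from outside, world axes, zero at the start; "torque": the same for the moment, N m; "grip_width": opening from 0.0 (shut) to 1.0 (fully open); "grasp_force": force on a finger pad.
Only numpy, scipy, OpenCV 4.12 (cv2) and the standard library are available. Lean on these libraries where they do the work, as an engineer would, in place of code of your own. Each camera call takes 0.05 s, during which the arm holds its last target. There are 200 camera calls.

## Working session

There is one attempt and no reset: what is moved stays moved. The work goes in short steps, Python scripts to look and compute and a tool call to move; the robot and the scene stay as the last step left them, time stands still between calls to the robot, and variables do not carry over. Pictures are saved under pics/ and viewed, at most 10 in all, crops included, and the job is handed in when it is done.

Besides the shell and the picture viewer there is one more tool, called after ">>>" by a JSON object that holds its "method" and its "body", one argument or row to a line. jog_arm: Moves the arm, as the interface text tells. Its arguments: {"type":"object","properties":{"increments":{"type":"array"},"grip_force":{"type":"number"}},"required":["increments"]}

```bash
ls; mkdir -p pics; python3 - <<'E'
from workcell import get_obs, optics, manip
import cv2,numpy as np
print(get_obs(), manip.tip_extent)
for n in ("scene","side"):
    c=optics.camera(n); cv2.imwrite(f"pics/{n}0.png",c["color"][:,:,::-1]); np.savez(f"pics/{n}0.npz",**c)
    print(n,c["K"].tolist(),(-c["R"].T@c["t"]).round(3),c["R"][2].round(2))
E
```

```text
pics
{'clock': 0.0, 'joint_pos': array([-1.36063834,  0.33287246, -0.064692  ,  1.46095642,  0.0215856 ,
        1.34991056, -0.08851737]), 'joint_velocities': array([ 2.00686003e-06, -2.75025718e-04, -1.79940468e-03, -7.62992981e-04,
       -1.90522450e-03, -1.11491799e-03, -5.57112632e-04]), 'tau': array([ 6.12964868e-04, -6.25451303e+01,  4.95358603e-02, -3.91606450e+01,
        1.61970116e-02,  9.86825471e-03, -6.34174739e-05]), 'position': array([0.1440876 , 0.60780415, 0.25550831]), 'ee_rot': array([ 1.16119811e-01,  9.93234948e-01, -7.23820338e-04, -5.58598553e-05]), 'ft_force': array([ 0.55171572, -0.05473453,  0.25605738]), 'torque': array([ 0.00953182, -0.00035503, -0.02351128]), 'grasp_force': 0.0, 'grip_width': 1.0024870581814105} 0.025
scene [[434.97560783810786, 0.0, 323.3148810016187], [0.0, 434.97560783810786, 239.10374504694892], [0.0, 0.0, 1.0]] [ 1.057 -0.307  0.891] [-0.53  0.35 -0.77]
side [[618.4482215851666, 0.0, 314.2840881159642], [0.0, 618.4482215851666, 245.05527898743813], [0.0, 0.0, 1.0]] [ 0.537 -0.853  1.209] [ 0.02  0.64 -0.77]
```

View pics/scene0.png

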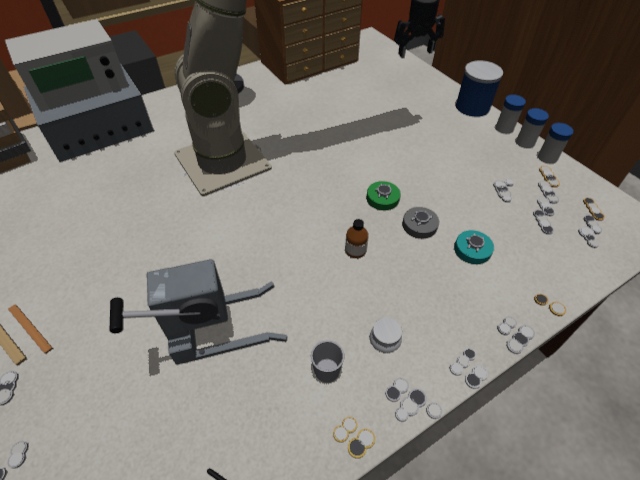

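View pics/side0.png

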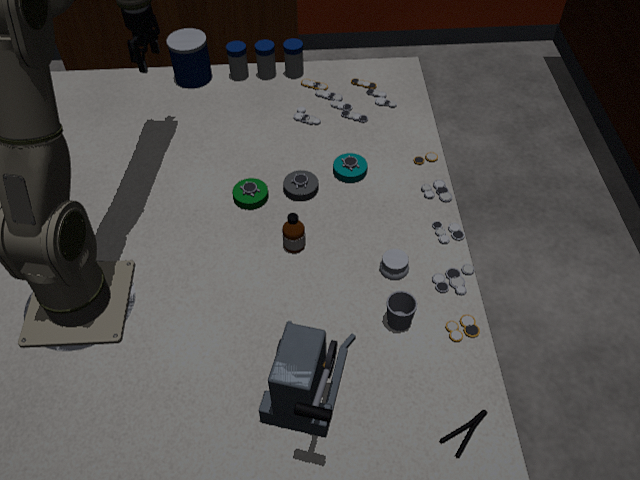

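Candidates for the holder: grey disc at scene (421,221) / side (301,184); green disc at (383,194) / (250,192); turquoise disc at (475,246) / (350,166). The grey one matches the description. Also visible: bottle at scene (357,240), tin (387,335), cup (327,362), press (190,305), grip (117,315).

```bash
cat > h.py <<'E'
import numpy as np,cv2
def cloud(c):
    v,u=np.mgrid[:480,:640]; d=c["depth"]; K=c["K"]
    p=np.stack([(u-K[0,2])/K[0,0]*d,(v-K[1,2])/K[1,1]*d,d],-1)
    return (p-c["t"])@c["R"]
def ray(c,u,v,z):
    r=c["R"].T@np.linalg.inv(c["K"])@[u,v,1]; o=-c["R"].T@c["t"]
    return o+r*(z-o[2])/r[2]
def tri(a,pa,b,pb):
    P=lambda c:c["K"]@np.c_[c["R"],c["t"]]
    x=cv2.triangulatePoints(P(a),P(b),np.float64(pa).reshape(2,1),np.float64(pb).reshape(2,1))
    return (x[:3]/x[3]).ravel()
E
python3 - <<'E'
from h import *
S={n:dict(np.load(f"pics/{n}0.npz")) for n in ("scene","side")}
pts=dict(holder=((421,221),(301,184)),bottle=((357,240),(293,235)),tin=((387,335),(395,263)),cup=((327,362),(400,310)),green=((383,194),(250,192)),turq=((475,246),(350,166)))
for i,n in enumerate(S):
    c=S[n]; W=cloud(c); z=W[...,2]; print(n,'bench z',np.median(z[(c["depth"]>0)&(abs(z)<.01)]))
    m=((z>.006)&(c["depth"]>0)).astype(np.uint8)
    _,L,st,_=cv2.connectedComponentsWithStats(m)
    for k,p in pts.items():
        u,v=p[i]; l=L[v,u]; q=W[(L==l)]; zt=np.percentile(q[:,2],98)
        zz={'holder':.028,'green':.028,'turq':.028}.get(k,zt)
        t=q[abs(q[:,2]-zz)<.005]
        (x,y),r=cv2.minEnclosingCircle(t[:,:2].astype(np.float32))
        print(k,l,len(q),'ztop %.3f'%zt,'c %.3f %.3f r %.3f'%(x,y,r))
    # press
    l=L[(305,190)] if n=="scene" else L[360,298]
    q=W[L==l]; print('press',q.min(0).round(3),q.max(0).round(3))
    for a,b in((.19,.206),(.008,.02),(.205,.25)):
        t=q[(q[:,2]>a)&(q[:,2]<b)]
        if len(t)>5:
            (cx,cy),(w,h),an=cv2.minAreaRect(t[:,:2].astype(np.float32)); print(a,len(t),'rect c %.3f %.3f size %.3f %.3f ang %.1f'%(cx,cy,w,h,an), cv2.boxPoints(((cx,cy),(w,h),an)).round(3).tolist())
s=S["scene"]["color"][170:380,90:500,::-1]; cv2.imwrite("pics/crop1.png",cv2.resize(s,(800,410)))
E
```

```text
scene bench z -0.0016575699268944768
holder 49 886 ztop 0.041 c 0.539 0.347 r 0.049
bottle 56 684 ztop 0.109 c 0.516 0.148 r 0.014
tin 107 888 ztop 0.043 c 0.757 0.059 r 0.032
cup 0 233536 ztop 0.004 c -0.262 0.299 r 1.324
green 22 770 ztop 0.040 c 0.402 0.324 r 0.050
turq 71 1013 ztop 0.040 c 0.679 0.407 r 0.049
press [ 0.463 -0.419  0.006] [ 0.644 -0.086  0.229]
0.19 2876 rect c 0.527 -0.290 size 0.151 0.104 ang 73.6 [[0.4560000002384186, -0.3479999899864197], [0.5559999942779541, -0.37700000405311584], [0.5979999899864197, -0.2329999953508377], [0.49799999594688416, -0.2029999941587448]]
0.008 1139 rect c 0.532 -0.219 size 0.242 0.158 ang 71.3 [[0.4189999997615814, -0.30799999833106995], [0.5680000185966492, -0.3580000102519989], [0.6460000276565552, -0.1289999932050705], [0.4959999918937683, -0.07900000363588333]]
0.205 617 rect c 0.561 -0.339 size 0.148 0.066 ang 73.1 [[0.5080000162124634, -0.4000000059604645], [0.5699999928474426, -0.4189999997615814], [0.6129999756813049, -0.2770000100135803], [0.5509999990463257, -0.257999986410141]]
side bench z -0.0017071974374841914
holder
[... 323 characters left out ...]
2]
0.19 2995 rect c 0.526 -0.290 size 0.141 0.105 ang 72.7 [[0.45500001311302185, -0.34200000762939453], [0.5559999942779541, -0.37299999594688416], [0.597000002861023, -0.23899999260902405], [0.4970000088214874, -0.2070000022649765]]
0.008 783 rect c 0.530 -0.228 size 0.246 0.157 ang 72.0 [[0.4180000126361847, -0.32100000977516174], [0.5669999718666077, -0.3700000047683716], [0.6430000066757202, -0.13600000739097595], [0.49399998784065247, -0.08699999749660492]]
0.205 638 rect c 0.529 -0.328 size 0.185 0.101 ang 84.7 [[0.4699999988079071, -0.41499999165534973], [0.5709999799728394, -0.42399999499320984], [0.5879999995231628, -0.23999999463558197], [0.4869999885559082, -0.23100000619888306]]
```

View pics/crop1.png

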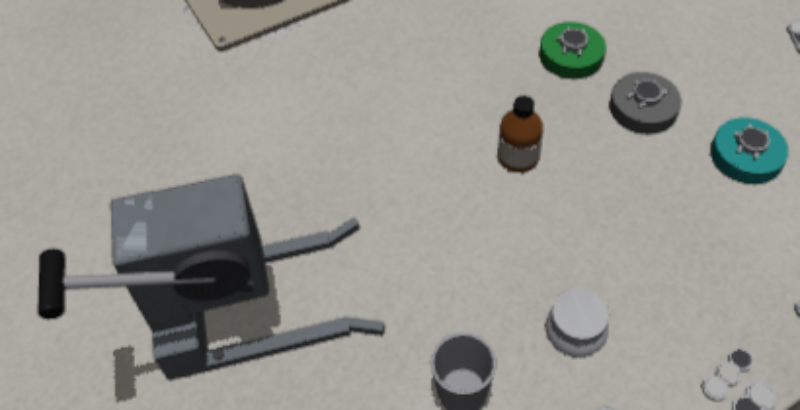

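The crop shows the grey disc with the watch at crop (645,100), between the green (573,48) and turquoise (750,148) look-alikes, so the choice stands. Next I refine the measurements.

```bash
python3 - <<'E'
from h import *
S={n:dict(np.load(f"pics/{n}0.npz")) for n in ("scene","side")}
pts=dict(holder=((421,221),(301,184)),tin=((387,335),(395,263)),green=((383,194),(250,192)),turq=((475,246),(350,166)))
cen={}
for i,n in enumerate(S):
    c=S[n]; W=cloud(c); z=W[...,2]+.0017
    m=((z>.005)&(c["depth"]>0)).astype(np.uint8); _,L,_,_=cv2.connectedComponentsWithStats(m)
    for k,p in pts.items():
        u,v=p[i]; cs,_=cv2.findContours((L==L[v,u]).astype(np.uint8),0,2); h=cv2.convexHull(max(cs,key=len)); M=cv2.moments(h)
        e=(M['m10']/M['m00'],M['m01']/M['m00']); cen.setdefault(k,[]).append(e)
    # rails : local frame guess
    d=np.array([-.309,-.951]); nrm=np.array([.951,-.309]); o=np.array([.523,-.25])
    P=W.reshape(-1,3); zz=z.ravel(); a=(P[:,:2]-o)@d; b=(P[:,:2]-o)@nrm
    for lo,hi in((-.09,-.04),(.03,.09)):pass
    for s in(-1,1):
        out=[]
        for x0 in np.arange(-.145,.0,.012):
            k=(abs(a-x0)<.006)&(zz>.011)&(zz<.019)&(b*s>.03)&(b*s<.1)
            if k.sum()>3: out.append((round(x0,3),int(k.sum()),round(b[k].min()*1e3),round(b[k].mean()*1e3),round(b[k].max()*1e3)))
        print(n,'rail',s,out)
    k=(zz>.197)&(zz<.203)&(abs(a)<.12)&(abs(b)<.1); print('head top',np.percentile(a[k],[1,50,99]).round(3),np.percentile(b[k],[1,50,99]).round(3))
    # grip: black mask
    g=(c["color"].max(2)<35).astype(np.uint8); _,L2,st,ce=cv2.connectedComponentsWithStats(g)
    for j in range(1,len(st)):
        if 80<st[j,4]<2500: 
            w=W[L2==j]; print('black',ce[j].round(1),st[j],np.median(w,0).round(3))
for k,(a,b) in cen.items():
    print(k,[ray(S[n],*q,.014 if k!='tin' else .021)[:2].round(4) for n,q in zip(S,(a,b))],tri(S['scene'],a,S['side'],b).round(4))
E
```

```text
scene rail -1 [(np.float64(-0.145), 21, -78, -71, -65), (np.float64(-0.133), 28, -77, -67, -59), (np.float64(-0.121), 28, -68, -60, -52), (np.float64(-0.109), 30, -67, -58, -50), (np.float64(-0.097), 32, -67, -58, -51), (np.float64(-0.085), 36, -69, -58, -48), (np.float64(-0.073), 37, -68, -57, -48), (np.float64(-0.061), 34, -67, -58, -49), (np.float64(-0.049), 35, -66, -57, -48), (np.float64(-0.037), 34, -67, -57, -48)]
scene rail 1 [(np.float64(-0.145), 33, 64, 73, 79), (np.float64(-0.133), 33, 59, 68, 74), (np.float64(-0.121), 32, 56, 62, 69), (np.float64(-0.109), 45, 52, 62, 71), (np.float64(-0.097), 41, 53, 62, 71), (np.float64(-0.085), 41, 53, 62, 72), (np.float64(-0.073), 42, 54, 63, 72), (np.float64(-0.061), 45, 52, 63, 71), (np.float64(-0.049), 43, 53, 63, 72), (np.float64(-0.037), 42, 54, 64, 73), (np.float64(-0.025), 47, 54, 64, 73), (np.float64(-0.013), 46, 53, 65, 73), (np.float64(-0.001), 47, 56, 65, 73)]
head top [-0.036  0.029  0.09 ] [-0.034  0.01   0.067]
black [51.8 12.9] [ 40   0  24  28 327] [-0.733 -0.253  0.225]
black [420.2  25.1] [ 394    0   51   57 1557] [0
[... 1722 characters left out ...]
k [631.2 228.6] [616 205  24  48 155] [ 1.894  0.766 -0.753]
black [292.4 218.3] [288 213  10  11  97] [0.512 0.138 0.107]
black [409.1 303.6] [402 293  13  20 122] [ 0.768 -0.08   0.049]
black [398.3 321. ] [387 308  27  23 336] [ 0.737 -0.123  0.04 ]
black [ 72.1 343.8] [ 20 336 102  11 141] [ 0.01  -0.118  0.005]
black [465.  431.6] [439 410  48  48 441] [ 0.843 -0.367  0.009]
holder [array([0.5388, 0.3469]), array([0.5366, 0.3401])] [0.5363 0.3494 0.0065]
tin [array([0.7579, 0.0576]), array([0.7538, 0.0517])] [0.7553 0.0604 0.0106]
green [array([0.4023, 0.325 ]), array([0.3994, 0.3181])] [0.3979 0.3282 0.0055]
turq [array([0.6784, 0.4079]), array([0.6754, 0.4021])] [0.6761 0.4121 0.0058]
```

```bash
cat >> h.py <<'E'
from scipy.spatial.transform import Rotation as Ro
O=np.array([.5264,-.2538]); HD=np.radians(-106.7)   # press origin, local x heading
def tool(h,th):
    u=np.array([np.cos(h),np.sin(h),0]); k=np.array([0,0,1.])
    return np.stack([-u*np.cos(th)-k*np.sin(th),np.cross(k,u),u*np.sin(th)-k*np.cos(th)],1)
def behind(c,h,dist,z,th=np.radians(30)):
    return np.r_[np.array(c)-dist*np.array([np.cos(h),np.sin(h)]),z],tool(h,th)
def plan(wps,g):
    """wps: list of (p,R,rows<=5); one call each; prints per-row increments"""
    from workcell import get_obs
    o=get_obs(); p=o["position"]; R=Ro.from_quat(o["ee_rot"]).as_matrix()
    print('t',round(o["clock"],2),'p',p.round(4),'f',o["ft_force"].round(1),'g',round(o["grip_width"],2))
    for q,Q,n in wps:
        d=(R.T@(q-p)); w=Ro.from_matrix(R.T@Q).as_rotvec()
        if np.linalg.norm(d)/n>.04 or np.linalg.norm(w)/n>.122: print('TOO FAST',np.linalg.norm(d)/n,np.linalg.norm(w)/n)
        print([[float(x) for x in np.r_[(d*i/n).round(4),(w*i/n).round(3),g]] for i in range(1,n+1)])
        p=p+R@d.round(4); R=R@Ro.from_rotvec(w.round(3)).as_matrix()
def slerp(A,B,s):
    w=Ro.from_matrix(A[1].T@B[1]).as_rotvec(); return (A[0]+s*(B[0]-A[0]),A[1]@Ro.from_rotvec(s*w).as_matrix())
E
python3 - <<'E'
from h import *
from workcell import get_obs
o=get_obs(); A=(o["position"],Ro.from_quat(o["ee_rot"]).as_matrix())
h1=np.radians(-67.3); B=behind([.538,.344],h1,.095,.20)
print(B[0])
plan([(*slerp(A,B,s/3),5) for s in(1,2,3)],.06)
E
```

```text
[0.50133893 0.43164112 0.2       ]
t 0.1 p [0.1441 0.6078 0.2556] f [ 0.5 -0.6 -0.8] g 1.0
[[-0.0259, -0.0059, 0.0037, 0.016, -0.032, 0.061, 0.06], [-0.0518, -0.0119, 0.0074, 0.033, -0.064, 0.123, 0.06], [-0.0776, -0.0178, 0.0111, 0.049, -0.097, 0.184, 0.06], [-0.1035, -0.0237, 0.0149, 0.065, -0.129, 0.245, 0.06], [-0.1294, -0.0296, 0.0186, 0.082, -0.161, 0.307, 0.06]]
[[-0.0255, 0.0025, 0.008, 0.016, -0.032, 0.061, 0.06], [-0.0509, 0.005, 0.0161, 0.033, -0.064, 0.123, 0.06], [-0.0764, 0.0075, 0.0241, 0.049, -0.097, 0.184, 0.06], [-0.1018, 0.0101, 0.0321, 0.065, -0.129, 0.245, 0.06], [-0.1273, 0.0126, 0.0402, 0.081, -0.161, 0.306, 0.06]]
[[-0.0218, 0.0106, 0.0113, 0.016, -0.032, 0.061, 0.06], [-0.0437, 0.0212, 0.0227, 0.033, -0.065, 0.123, 0.06], [-0.0655, 0.0319, 0.034, 0.049, -0.097, 0.184, 0.06], [-0.0874, 0.0425, 0.0453, 0.066, -0.129, 0.245, 0.06], [-0.1092, 0.0531, 0.0567, 0.082, -0.161, 0.307, 0.06]]
```

>>> {"method": "jog_arm", "body": {
  "increments": [
    [-0.026,-0.006,0.004,0.016,-0.032,0.061,0.06],
    [-0.052,-0.012,0.007,0.033,-0.064,0.123,0.06],
    [-0.078,-0.018,0.011,0.049,-0.097,0.184,0.06],
    [-0.104,-0.024,0.015,0.065,-0.129,0.245,0.06],
    [-0.129,-0.03,0.019,0.082,-0.161,0.307,0.06]
  ]
}}

```text
clock: 0.52
position: [0.2638, 0.5483, 0.2369]
ee_rot: [0.267, 0.959, -0.05, 0.076]
ft_force: [1.8, 0.6, -0.3]
grip_width: 0.528
grasp_force: 0.0
```

>>> {"method": "jog_arm", "body": {
  "increments": [
    [-0.026,0.003,0.008,0.016,-0.032,0.061,0.06],
    [-0.051,0.005,0.016,0.033,-0.064,0.123,0.06],
    [-0.076,0.008,0.024,0.049,-0.097,0.184,0.06],
    [-0.102,0.01,0.032,0.065,-0.129,0.245,0.06],
    [-0.127,0.013,0.04,0.081,-0.161,0.306,0.06]
  ]
}}

```text
clock: 0.93
position: [0.3827, 0.4901, 0.2185]
ee_rot: [0.408, 0.895, -0.098, 0.148]
ft_force: [0.2, -0.1, 0.1]
grip_width: 0.533
grasp_force: 0.0
```

>>> {"method": "jog_arm", "body": {
  "increments": [
    [-0.022,0.011,0.011,0.016,-0.032,0.061,0.06],
    [-0.044,0.021,0.023,0.033,-0.065,0.123,0.06],
    [-0.066,0.032,0.034,0.049,-0.097,0.184,0.06],
    [-0.087,0.043,0.045,0.066,-0.129,0.245,0.06],
    [-0.109,0.053,0.057,0.082,-0.161,0.307,0.06]
  ]
}}

```text
clock: 1.35
position: [0.5014, 0.432, 0.1994]
ee_rot: [0.536, 0.803, -0.143, 0.216]
ft_force: [0.3, 1.1, 0.1]
grip_width: 0.533
grasp_force: 0.0
```

Accurate tracking. Now a wrist view, with the holder measured from it.

```bash
python3 - <<'E'
from h import *
from workcell import optics
c=optics.camera("wrist"); cv2.imwrite("pics/w1.png",c["color"][:,:,::-1]); np.savez("pics/w1.npz",**c)
W=cloud(c); print('cam',(-c["R"].T@c["t"]).round(3))
z=W[...,2]; b=np.median(z[(abs(z)<.01)&(c["depth"]>0)]); print('bench',b)
m=((z>.006+b)&(z<.06)&(c["depth"]>0)).astype(np.uint8); _,L,st,ce=cv2.connectedComponentsWithStats(m)
for j in range(1,len(st)):
    if st[j,4]>1500:
        q=W[L==j]; t=q[abs(q[:,2]-b-.028)<.003]
        print(st[j],q.mean(0).round(3), cv2.minEnclosingCircle(t[:,:2].astype(np.float32)) if len(t)>50 else '')
E
```

```text
cam [0.453 0.548 0.262]
bench 0.0006275263589261499
[   70    97   141   119 12606] [0.4   0.336 0.028] ((0.3999888300895691, 0.3228127062320709), 0.04879108443856239)
[  443   133   132   106 10519] [0.664 0.416 0.028] ((0.675230860710144, 0.40591874718666077), 0.04905751347541809)
[ 260  135  119  106 9905] [0.531 0.357 0.029] ((0.5357782244682312, 0.3455892503261566), 0.04821120947599411)
```

View pics/w1.png

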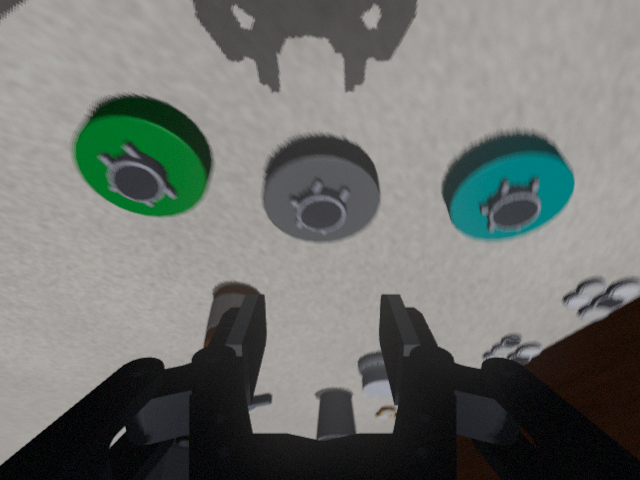

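Wrist view: grey holder at (321,190) between green (145,165) and turquoise (508,200); position agrees with the static cameras. Descend behind it and start pushing.

```bash
python3 - <<'E'
from h import *
H=[.537,.345]; wp=np.array([.636,.11]); h1=np.arctan2(*(wp-H)[::-1]); print(np.degrees(h1))
D=np.linalg.norm(wp-H); u=(wp-H)/D
D0=behind(H,h1,.085,.031); C0=behind(H,h1,.0644,.031)
L=[(*D0,5),(*C0,3)]
for s in(.06,.12): L.append((*behind(H+s*u,h1,.0644,.031),5))
plan(L,.06)
E
```

```text
-67.15544687233508
t 1.4 p [0.5056 0.4275 0.198 ] f [ 0.8 -5.4 -1.9] g 0.53
[[0.0163, -0.0007, 0.0291, -0.001, 0.001, -0.003, 0.06], [0.0327, -0.0014, 0.0583, -0.002, 0.003, -0.005, 0.06], [0.049, -0.0021, 0.0874, -0.003, 0.004, -0.008, 0.06], [0.0654, -0.0027, 0.1165, -0.004, 0.006, -0.011, 0.06], [0.0817, -0.0034, 0.1456, -0.005, 0.007, -0.014, 0.06]]
[[-0.0059, -0.0, 0.0034, -0.0, -0.0, 0.0, 0.06], [-0.0119, -0.0, 0.0069, -0.0, -0.0, 0.0, 0.06], [-0.0178, -0.0, 0.0103, -0.0, -0.0, 0.0, 0.06]]
[[-0.0104, -0.0, 0.006, -0.0, -0.0, 0.0, 0.06], [-0.0208, -0.0, 0.012, -0.0, -0.0, 0.0, 0.06], [-0.0312, -0.0, 0.018, -0.0, -0.0, 0.0, 0.06], [-0.0416, -0.0, 0.024, -0.0, -0.0, 0.0, 0.06], [-0.052, -0.0001, 0.03, -0.0, -0.0, 0.0, 0.06]]
[[-0.0104, 0.0, 0.006, -0.0, -0.0, 0.0, 0.06], [-0.0208, 0.0, 0.012, -0.0, -0.0, 0.0, 0.06], [-0.0312, 0.0, 0.018, -0.0, -0.0, 0.0, 0.06], [-0.0416, 0.0, 0.024, -0.0, -0.0, 0.0, 0.06], [-0.052, 0.0, 0.03, -0.0, -0.0, 0.0, 0.06]]
```

>>> {"method": "jog_arm", "body": {
  "increments": [
    [0.019,-0.001,0.037,0,0,0,0.06],
    [0.038,-0.002,0.074,0,0,-0.005,0.06],
    [0.058,-0.002,0.111,0,0,-0.01,0.06],
    [0.07,-0.003,0.135,0,0,-0.01,0.06],
    [0.076,-0.003,0.146,0,0,-0.01,0.06]
  ]
}}

```text
clock: 1.82
position: [0.4988, 0.4226, 0.0305]
ee_rot: [0.531, 0.807, -0.147, 0.214]
ft_force: [0.7, -0.3, -0.9]
grip_width: 0.529
grasp_force: 0.0
```

>>> {"method": "jog_arm", "body": {
  "increments": [
    [0,0,0,0,0,0,0.06],
    [0,0,0,0,0,0,0.06],
    [0,0,0,0,0,0,0.06]
  ]
}}

```text
clock: 2.07
position: [0.5017, 0.4259, 0.0378]
ee_rot: [0.532, 0.807, -0.142, 0.215]
ft_force: [-0.3, 0.2, 1.0]
grip_width: 0.527
grasp_force: 0.0
```

```bash
python3 - <<'E'
from h import *
H=[.537,.345]; wp=np.array([.636,.11]); h1=np.arctan2(*(wp-H)[::-1])
u=(wp-H)/np.linalg.norm(wp-H)
L=[(*behind(H,h1,.0644,.031),3)]
for s in(.06,.12): L.append((*behind(H+s*u,h1,.0644,.031),5))
plan(L,.06)
E
```

```text
t 2.07 p [0.5017 0.4259 0.0378] f [-0.3  0.2  1. ] g 0.53
[[-0.0058, 0.0003, 0.0059, 0.001, -0.001, 0.002, 0.06], [-0.0115, 0.0006, 0.0118, 0.001, -0.002, 0.004, 0.06], [-0.0173, 0.001, 0.0178, 0.002, -0.003, 0.006, 0.06]]
[[-0.0104, -0.0, 0.006, 0.0, 0.0, -0.0, 0.06], [-0.0208, -0.0, 0.012, 0.0, 0.0, -0.0, 0.06], [-0.0312, -0.0, 0.018, 0.0, 0.0, -0.0, 0.06], [-0.0415, -0.0, 0.024, 0.0, 0.0, -0.0, 0.06], [-0.0519, -0.0, 0.03, 0.0, 0.0, -0.0, 0.06]]
[[-0.0104, -0.0, 0.006, 0.0, 0.0, -0.0, 0.06], [-0.0208, -0.0, 0.012, 0.0, 0.0, -0.0, 0.06], [-0.0312, -0.0, 0.018, 0.0, 0.0, -0.0, 0.06], [-0.0416, -0.0, 0.024, 0.0, 0.0, -0.0, 0.06], [-0.052, -0.0, 0.03, 0.0, 0.0, -0.0, 0.06]]
```

>>> {"method": "jog_arm", "body": {
  "increments": [
    [-0.006,0,0.006,0,0,0,0.06],
    [-0.012,0.001,0.012,0,0,0,0.06],
    [-0.017,0.001,0.018,0,0,0.006,0.06]
  ]
}}

```text
clock: 2.32
position: [0.5122, 0.4026, 0.0295]
ee_rot: [0.534, 0.805, -0.142, 0.215]
ft_force: [-0.3, 2.0, 0.7]
grip_width: 0.531
grasp_force: 1.5
```

>>> {"method": "jog_arm", "body": {
  "increments": [
    [-0.0104,0,0.006,0,0,0,0.06],
    [-0.0208,0,0.012,0,0,0,0.06],
    [-0.0312,0,0.018,0,0,0,0.06],
    [-0.0416,0,0.024,0,0,0,0.06],
    [-0.052,0,0.03,0,0,0,0.06]
  ]
}}

```text
clock: 2.73
position: [0.5349, 0.3466, 0.0284]
ee_rot: [0.534, 0.805, -0.143, 0.215]
ft_force: [-0.5, 1.3, 0.5]
grip_width: 0.533
grasp_force: 1.1
```

```bash
cat >> h.py <<'E'
def see(name):
    from workcell import optics,get_obs
    for n in("scene","side"):
        c=optics.camera(n); cv2.imwrite(f"pics/{name}_{n}.png",c["color"][:,:,::-1]); np.savez(f"pics/{name}_{n}.npz",**c)
    o=get_obs(); print('p',o["position"].round(4),'f',o["ft_force"].round(1))
E
python3 - <<'E'
from h import *
see("p1")
a=cv2.imread("pics/p1_scene.png")[130:330,250:570]; b=cv2.imread("pics/p1_side.png")[120:320,180:500]
cv2.imwrite("pics/p1.png",np.hstack([cv2.resize(a,(400,250)),cv2.resize(b,(400,250))]))
E
```

```text
p [0.5358 0.3445 0.0287] f [ 0.2 -0.4 -0.3]
```

View pics/p1.png

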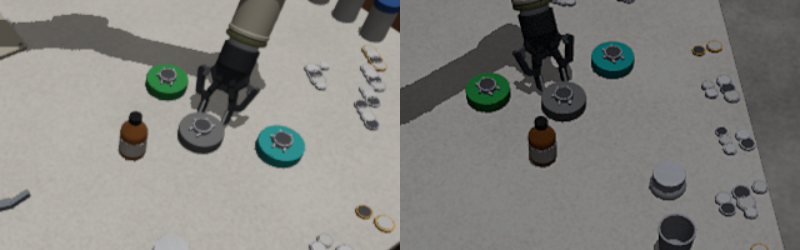

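The crop shows the grey holder seated in the finger cradle at (202,130), with the bottle and look-alikes untouched. Now the curved push.

```bash
cat >> h.py <<'E'
def rows(calls,g,dp=(0,0,0)):
    """calls: list of lists of (p,R); dp: commanded minus measured start"""
    from workcell import get_obs
    o=get_obs(); p=o["position"]+dp; R=Ro.from_quat(o["ee_rot"]).as_matrix()
    print('t',round(o["clock"],2),'p',p.round(4),'f',o["ft_force"].round(1))
    for c in calls:
        out=[]
        for q,Q in c:
            d=(R.T@(q-p)).round(3); w=Ro.from_matrix(R.T@Q).as_rotvec().round(3); out.append([float(x) for x in np.r_[d,w,g]])
        print(out); p=p+R@d; R=R@Ro.from_rotvec(w).as_matrix()
E
python3 - <<'E'
from h import *
Z=.031; H=np.array([.537,.345]); wp=np.array([.636,.11]); h1=np.arctan2(*(wp-H)[::-1]); u1=(wp-H)/np.linalg.norm(wp-H); u2=np.array([np.cos(HD),np.sin(HD)])
P=[]
for s in np.arange(.06,.191,.013)[1:]: P.append(behind(H+s*u1,h1,.0644,Z))
A=H+.19*u1;B=wp+.065*u2
for t in np.arange(1,11)/10:
    c=(1-t)**2*A+2*t*(1-t)*wp+t*t*B; d=(1-t)*(wp-A)+t*(B-wp); P.append(behind(c,np.arctan2(d[1],d[0]),.0644,Z))
print(len(P)); rows([P[i:i+5] for i in range(0,len(P),5)],.06)
E
```

```text
20
t 2.83 p [0.5358 0.3445 0.0287] f [ 0.2 -0.4 -0.3]
[[-0.009, 0.001, 0.002, -0.002, 0.001, -0.002, 0.06], [-0.02, 0.001, 0.009, -0.002, 0.001, -0.002, 0.06], [-0.031, 0.001, 0.015, -0.002, 0.001, -0.002, 0.06], [-0.042, 0.001, 0.022, -0.002, 0.001, -0.002, 0.06], [-0.054, 0.001, 0.028, -0.002, 0.001, -0.002, 0.06]]
[[-0.011, 0.0, 0.007, -0.0, -0.0, 0.0, 0.06], [-0.022, 0.0, 0.013, -0.0, -0.0, 0.0, 0.06], [-0.033, 0.0, 0.02, -0.0, -0.0, 0.0, 0.06], [-0.045, 0.0, 0.026, -0.0, -0.0, 0.0, 0.06], [-0.056, 0.0, 0.033, -0.0, -0.0, 0.0, 0.06]]
[[-0.011, 0.004, 0.006, 0.032, -0.0, 0.056, 0.06], [-0.022, 0.007, 0.013, 0.066, -0.0, 0.115, 0.06], [-0.034, 0.01, 0.019, 0.101, -0.0, 0.175, 0.06], [-0.045, 0.011, 0.026, 0.136, -0.0, 0.237, 0.06], [-0.056, 0.012, 0.032, 0.172, -0.0, 0.299, 0.06]]
[[-0.011, 0.004, 0.007, 0.036, -0.0, 0.062, 0.06], [-0.022, 0.007, 0.013, 0.071, -0.0, 0.124, 0.06], [-0.033, 0.01, 0.019, 0.106, -0.0, 0.184, 0.06], [-0.045, 0.011, 0.026, 0.14, -0.0, 0.243, 0.06], [-0.057, 0.011, 0.033, 0.172, -0.0, 0.299, 0.06]]
```

>>> {"method": "jog_arm", "body": {
  "increments": [
    [-0.009,0.001,0.003,0,0,0,0.06],
    [-0.02,0.001,0.009,0,0,0,0.06],
    [-0.031,0.001,0.015,0,0,0,0.06],
    [-0.042,0.001,0.022,0,0,0,0.06],
    [-0.054,0.001,0.028,0,0,0,0.06]
  ]
}}

```text
clock: 3.25
position: [0.5594, 0.2911, 0.0308]
ee_rot: [0.534, 0.805, -0.143, 0.215]
ft_force: [-0.1, 0.5, -0.3]
grip_width: 0.526
grasp_force: 0.5
```

>>> {"method": "jog_arm", "body": {
  "increments": [
    [-0.011,0,0.0065,0,0,0,0.06],
    [-0.0225,0,0.013,0,0,0,0.06],
    [-0.034,0,0.0195,0,0,0,0.06],
    [-0.045,0,0.026,0,0,0,0.06],
    [-0.0565,0,0.0325,0,0,0,0.06]
  ]
}}

```text
clock: 3.67
position: [0.5847, 0.2312, 0.0309]
ee_rot: [0.534, 0.805, -0.143, 0.215]
ft_force: [-0.6, 1.4, -0.9]
grip_width: 0.536
grasp_force: 0.6
```

>>> {"method": "jog_arm", "body": {
  "increments": [
    [-0.011,0.004,0.0065,0.032,0,0.056,0.06],
    [-0.0225,0.007,0.013,0.066,0,0.115,0.06],
    [-0.034,0.01,0.0195,0.101,0,0.175,0.06],
    [-0.045,0.011,0.026,0.136,0,0.237,0.06],
    [-0.056,0.012,0.0322,0.172,0,0.299,0.06]
  ]
}}

```text
clock: 4.08
position: [0.621, 0.1766, 0.0309]
ee_rot: [0.665, 0.701, -0.178, 0.187]
ft_force: [0.3, 0.5, 0.0]
grip_width: 0.529
grasp_force: 0.7
```

>>> {"method": "jog_arm", "body": {
  "increments": [
    [-0.011,0.004,0.0065,0.036,0,0.062,0.06],
    [-0.022,0.007,0.013,0.071,0,0.124,0.06],
    [-0.033,0.01,0.019,0.106,0,0.184,0.06],
    [-0.045,0.011,0.026,0.14,0,0.243,0.06],
    [-0.057,0.011,0.033,0.172,0,0.299,0.06]
  ]
}}

```text
clock: 4.5
position: [0.6354, 0.1112, 0.0308]
ee_rot: [0.776, 0.575, -0.208, 0.154]
ft_force: [0.5, 1.5, 1.2]
grip_width: 0.53
grasp_force: 0.9
```

```bash
python3 - <<'E'
from h import *
see("p2")
a=cv2.imread("pics/p2_scene.png")[180:400,90:490]; b=cv2.imread("pics/p2_side.png")[160:460,200:500]
cv2.imwrite("pics/p2.png",np.hstack([cv2.resize(a,(450,300)),cv2.resize(b,(300,300))]))
from workcell import optics
c=optics.camera("wrist"); cv2.imwrite("pics/w2.png",c["color"][:,:,::-1]); np.savez("pics/w2.npz",**c)
E
```

```text
p [0.6356 0.1072 0.0312] f [ 0.  -0.3 -0.1]
```

View pics/p2.png

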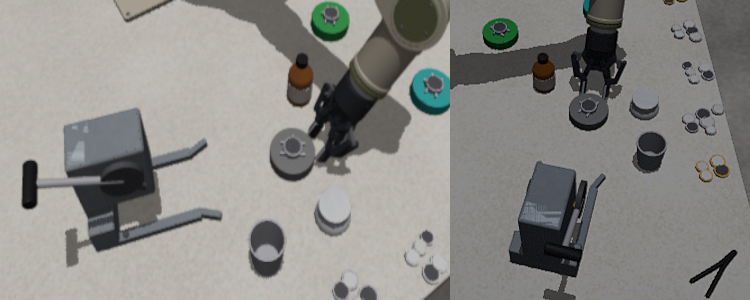

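View pics/w2.png

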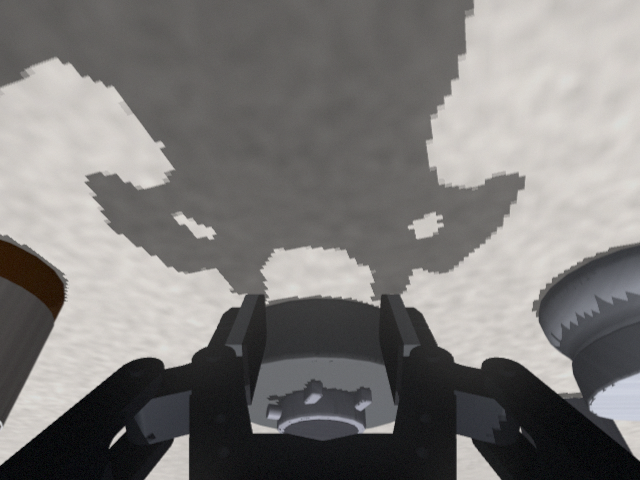

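The cradle holds the holder centred (wrist view, around (320,330)), clear of the bottle at left and tin at right. Go on along the channel axis to the flared mouth.

```bash
python3 - <<'E'
from h import *
u=np.array([np.cos(HD),np.sin(HD)]); n=np.array([-u[1],u[0]])
from workcell import get_obs
p=get_obs()["position"][:2]+.0644*u-O; print('holder local',p@u,p@n)
xs=np.linspace(-.3127,-.165,16)[1:]
P=[behind(O+x*u,HD,.0644,.031) for x in xs]
rows([P[i:i+5] for i in range(0,15,5)],.06)
E
```

```text
holder local -0.315029857822015 -0.0002155971778460969
t 4.65 p [0.6352 0.1097 0.0308] f [-0.5  0.5  0. ]
[[-0.011, 0.0, 0.006, -0.001, 0.001, -0.001, 0.06], [-0.019, 0.0, 0.011, -0.001, 0.001, -0.001, 0.06], [-0.028, 0.0, 0.016, -0.001, 0.001, -0.001, 0.06], [-0.036, 0.0, 0.021, -0.001, 0.001, -0.001, 0.06], [-0.045, 0.0, 0.026, -0.001, 0.001, -0.001, 0.06]]
[[-0.008, 0.0, 0.005, -0.0, -0.0, -0.0, 0.06], [-0.017, 0.0, 0.01, -0.0, -0.0, -0.0, 0.06], [-0.025, 0.0, 0.014, -0.0, -0.0, -0.0, 0.06], [-0.034, 0.0, 0.019, -0.0, -0.0, -0.0, 0.06], [-0.042, 0.0, 0.024, -0.0, -0.0, -0.0, 0.06]]
[[-0.009, 0.0, 0.005, -0.0, -0.0, -0.0, 0.06], [-0.017, 0.0, 0.01, -0.0, -0.0, -0.0, 0.06], [-0.026, 0.0, 0.015, -0.0, -0.0, -0.0, 0.06], [-0.034, 0.0, 0.02, -0.0, -0.0, -0.0, 0.06], [-0.043, 0.0, 0.025, -0.0, -0.0, -0.0, 0.06]]
```

>>> {"method": "jog_arm", "body": {
  "increments": [
    [-0.011,0,0.006,0,0,0,0.06],
    [-0.019,0,0.011,0,0,0,0.06],
    [-0.028,0,0.016,0,0,0,0.06],
    [-0.036,0,0.021,0,0,0,0.06],
    [-0.045,0,0.026,0,0,0,0.06]
  ]
}}

```text
clock: 5.07
position: [0.6197, 0.0623, 0.0306]
ee_rot: [0.774, 0.578, -0.207, 0.154]
ft_force: [-0.0, 1.6, -1.0]
grip_width: 0.531
grasp_force: 0.5
```

>>> {"method": "jog_arm", "body": {
  "increments": [
    [-0.0085,0,0.005,0,0,0,0.06],
    [-0.017,0,0.0098,0,0,0,0.06],
    [-0.0255,0,0.0147,0,0,0,0.06],
    [-0.034,0,0.0196,0,0,0,0.06],
    [-0.0425,0,0.0245,0,0,0,0.06]
  ]
}}

```text
clock: 5.48
position: [0.6058, 0.0147, 0.0307]
ee_rot: [0.775, 0.577, -0.207, 0.154]
ft_force: [1.2, 1.6, -0.7]
grip_width: 0.531
grasp_force: 0.5
```

>>> {"method": "jog_arm", "body": {
  "increments": [
    [-0.0085,0,0.005,0,0,0,0.06],
    [-0.017,0,0.0098,0,0,0,0.06],
    [-0.0255,0,0.0147,0,0,0,0.06],
    [-0.034,0,0.0196,0,0,0,0.06],
    [-0.0425,0,0.0245,0,0,0,0.06]
  ]
}}

```text
clock: 5.9
position: [0.5917, -0.0323, 0.0307]
ee_rot: [0.775, 0.577, -0.207, 0.154]
ft_force: [-0.4, 0.7, -1.0]
grip_width: 0.529
grasp_force: 0.5
```

```bash
python3 - <<'E'
from h import *
see("p3")
u=np.array([np.cos(HD),np.sin(HD)]); n=np.array([-u[1],u[0]])
from workcell import get_obs
p=get_obs()["position"][:2]+.0644*u-O; print('holder cmd local',p@u,p@n)
for s in("scene","side"):
    c=dict(np.load(f"pics/p3_{s}.npz")); W=cloud(c); z=W[...,2]+.0017; k0=c["depth"]>0
    a=(W[...,:2]-O)@u; b=(W[...,:2]-O)@n
    k=k0&(z>.024)&(z<.033)&(abs(a+.165)<.065)&(abs(b)<.06)
    q=np.c_[a[k],b[k]].astype(np.float32); print(s,'holder',len(q),cv2.minEnclosingCircle(q), 'watch',[np.median(x[k0&(z>.036)&(z<.045)&(abs(a+.165)<.03)&(abs(b)<.03)]).round(4) for x in(a,b)])
    for sg in(-1,1):
        k=k0&(z>.011)&(z<.019)&(a<-.04)&(a>-.105)&(b*sg>.04)&(b*sg<.085)
        if k.sum()>20: print('rail',sg,np.percentile(b[k],[2,50,98]).round(4),'slope',np.polyfit(a[k],b[k],1).round(4))
a=cv2.imread("pics/p3_scene.png")[230:390,90:390]; b=cv2.imread("pics/p3_side.png")[220:460,220:420]
cv2.imwrite("pics/p3.png",np.hstack([cv2.resize(a,(500,300)),cv2.resize(b,(250,300))]))
E
```

```text
p [ 0.5912 -0.034   0.031 ] f [ 0.8 -0.4 -0.6]
holder cmd local -0.16480179902890515 -0.001067925851845411
scene holder 966 ((-0.18266423046588898, 0.00208227033726871), 0.057960860431194305) watch [np.float64(-0.1723), np.float64(0.0026)]
rail -1 [-0.0703 -0.0599 -0.0516] slope [-0.0166 -0.0617]
rail 1 [0.0508 0.0608 0.0686] slope [0.0014 0.0605]
side holder 793 ((-0.17570216953754425, 0.003182607004418969), 0.059271857142448425) watch [np.float64(-0.1623), np.float64(0.0009)]
rail 1 [0.0505 0.0592 0.0677] slope [-0.0088  0.0585]
```

View pics/p3.png

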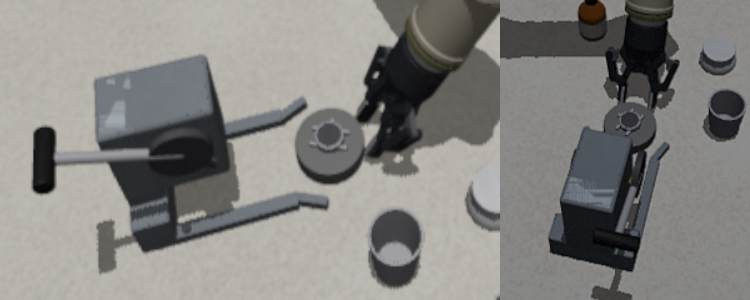

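Crop: holder at the flared mouth, scene crop (330,145), on the centre line to within about 2 mm. I back off a little, narrow the fingers so that the rails can guide the holder, and push in.

```bash
python3 - <<'E'
from h import *
HD=np.radians(-107.0); u=np.array([np.cos(HD),np.sin(HD)]); n=np.array([-u[1],u[0]])
b=lambda x,d,z:behind(O+x*u-.0015*n,HD,d,z)
rows([[b(-.165,.075,.034),b(-.165,.082,.036),b(-.165,.082,.036)]],-.65)
rows([[b(-.165,.082,.036)]+[b(x,.074,.036) for x in(-.163,-.154,-.145,-.136)],[b(x,.074,.036) for x in(-.127,-.118,-.109,-.1,-.091)],[b(x,.074,.036) for x in(-.082,-.073,-.064,-.055,-.046)]],-.65)
E
```

```text
t 6.0 p [ 0.5912 -0.034   0.031 ] f [ 0.8 -0.4 -0.6]
[[0.008, 0.001, -0.008, 0.001, 0.001, 0.004, -0.65], [0.013, 0.001, -0.013, 0.001, 0.001, 0.004, -0.65], [0.013, 0.001, -0.013, 0.001, 0.001, 0.004, -0.65]]
t 6.0 p [ 0.5912 -0.034   0.031 ] f [ 0.8 -0.4 -0.6]
[[0.013, 0.001, -0.013, 0.001, 0.001, 0.004, -0.65], [0.004, 0.001, -0.008, 0.001, 0.001, 0.004, -0.65], [-0.004, 0.001, -0.004, 0.001, 0.001, 0.004, -0.65], [-0.011, 0.001, 0.001, 0.001, 0.001, 0.004, -0.65], [-0.019, 0.001, 0.005, 0.001, 0.001, 0.004, -0.65]]
[[-0.008, -0.0, 0.005, 0.0, -0.0, -0.0, -0.65], [-0.016, -0.0, 0.009, 0.0, -0.0, -0.0, -0.65], [-0.024, -0.0, 0.014, 0.0, -0.0, -0.0, -0.65], [-0.031, -0.0, 0.018, 0.0, -0.0, -0.0, -0.65], [-0.039, -0.0, 0.023, 0.0, -0.0, -0.0, -0.65]]
[[-0.008, -0.0, 0.004, 0.0, -0.0, -0.0, -0.65], [-0.016, -0.0, 0.009, 0.0, -0.0, -0.0, -0.65], [-0.023, -0.0, 0.013, 0.0, -0.0, -0.0, -0.65], [-0.031, -0.0, 0.018, 0.0, -0.0, -0.0, -0.65], [-0.039, -0.0, 0.022, 0.0, -0.0, -0.0, -0.65]]
```

>>> {"method": "jog_arm", "body": {
  "increments": [
    [0.008,0.001,-0.008,0,0,0.004,0.06],
    [0.013,0.001,-0.013,0,0,0.004,-0.65],
    [0.013,0.001,-0.013,0,0,0.004,-0.65],
    [0.013,0.001,-0.013,0,0,0.004,-0.65],
    [0.013,0.001,-0.013,0,0,0.004,-0.65]
  ]
}}

```text
clock: 6.42
position: [0.5982, -0.0142, 0.0354]
ee_rot: [0.776, 0.576, -0.207, 0.155]
ft_force: [-0.2, -0.6, 0.2]
grip_width: 0.175
grasp_force: 0.0
```

>>> {"method": "jog_arm", "body": {
  "increments": [
    [-0.008,0,0.0046,0,0,0,-0.65],
    [-0.016,0,0.0092,0,0,0,-0.65],
    [-0.024,0,0.0139,0,0,0,-0.65],
    [-0.032,0,0.0185,0,0,0,-0.65],
    [-0.04,0,0.0231,0,0,0,-0.65]
  ]
}}

```text
clock: 6.83
position: [0.5841, -0.0604, 0.0354]
ee_rot: [0.776, 0.575, -0.207, 0.154]
ft_force: [0.8, 0.6, -0.6]
grip_width: 0.178
grasp_force: 0.5
```

>>> {"method": "jog_arm", "body": {
  "increments": [
    [-0.007,0,0.004,0,0,0,-0.65],
    [-0.014,0,0.0081,0,0,0,-0.65],
    [-0.021,0,0.0121,0,0,0,-0.65],
    [-0.028,0,0.0162,0,0,0,-0.65],
    [-0.035,0,0.0202,0,0,0,-0.65]
  ]
}}

```text
clock: 7.25
position: [0.5728, -0.0982, 0.0354]
ee_rot: [0.776, 0.576, -0.207, 0.154]
ft_force: [0.2, 0.8, -0.7]
grip_width: 0.176
grasp_force: 0.6
```

```bash
python3 - <<'E'
from h import *
u=np.array([np.cos(HD),np.sin(HD)]); n=np.array([-u[1],u[0]])
see("p4")
from workcell import get_obs
o=get_obs(); p=o["position"][:2]-O; print('tcp local',p@u,p@n,'f',o["ft_force"][:2]@u)
for s in("scene","side"):
    c=dict(np.load(f"pics/p4_{s}.npz")); W=cloud(c); z=W[...,2]+.0017; k0=c["depth"]>0
    a=(W[...,:2]-O)@u; b=(W[...,:2]-O)@n
    k=k0&(z>.036)&(z<.046)&(a>-.17)&(a<.02)&(abs(b)<.03); print(s,k.sum(),np.median(a[k]),np.median(b[k]))
a=cv2.imread("pics/p4_scene.png")[230:390,90:390]; b=cv2.imread("pics/p4_side.png")[220:460,220:420]
cv2.imwrite("pics/p4.png",np.hstack([cv2.resize(a,(500,300)),cv2.resize(b,(250,300))]))
E
```

```text
p [ 0.5723 -0.0996  0.0357] f [-0.3 -0.8  0.1]
tcp local -0.16087318162716793 -0.00039074481433079566 f 0.8419973616233953
scene 272 -0.10143077037489992 0.0028048182203453346
side 69 -0.15146491016095054 -0.005760283803927941
```

>>> {"method": "jog_arm", "body": {
  "increments": [
    [-0.007,0,0.004,0,0,0,-0.65],
    [-0.014,0,0.0081,0,0,0,-0.65],
    [-0.021,0,0.0121,0,0,0,-0.65],
    [-0.028,0,0.0162,0,0,0,-0.65],
    [-0.035,0,0.0202,0,0,0,-0.65]
  ]
}}

```text
clock: 7.77
position: [0.5609, -0.1372, 0.0354]
ee_rot: [0.776, 0.576, -0.207, 0.154]
ft_force: [0.6, 1.1, 0.4]
grip_width: 0.176
grasp_force: 0.7
```

>>> {"method": "jog_arm", "body": {
  "increments": [
    [-0.005,0,0.0029,0,0,0,-0.65],
    [-0.01,0,0.0058,0,0,0,-0.65],
    [-0.015,0,0.0087,0,0,0,-0.65],
    [-0.02,0,0.0116,0,0,0,-0.65],
    [-0.023,0,0.0133,0,0,0,-0.65]
  ]
}}

```text
clock: 8.18
position: [0.5533, -0.1625, 0.0354]
ee_rot: [0.776, 0.575, -0.207, 0.154]
ft_force: [0.2, 1.6, -0.3]
grip_width: 0.169
grasp_force: 0.7
```

```bash
python3 - <<'E'
from h import *
u=np.array([np.cos(HD),np.sin(HD)]); n=np.array([-u[1],u[0]])
from workcell import get_obs
o=get_obs(); p=o["position"][:2]-O; print(o["clock"],'tcp local',p@u,p@n,'f',o["ft_force"])
E
```

```text
8.1833 tcp local -0.09519328511306922 -0.00048497641921864745 f [ 0.17978219  1.60683007 -0.25793388]
```

>>> {"method": "jog_arm", "body": {
  "increments": [
    [-0.003,0,0.0017,0,0,0,-0.65],
    [-0.006,0,0.0035,0,0,0,-0.65],
    [-0.009,0,0.0052,0,0,0,-0.65],
    [-0.012,0,0.0069,0,0,0,-0.65],
    [-0.014,0,0.0081,0,0,0,-0.65]
  ]
}}

```text
clock: 8.6
position: [0.5488, -0.1775, 0.0353]
ee_rot: [0.776, 0.576, -0.207, 0.154]
ft_force: [0.9, 0.9, 0.4]
grip_width: 0.178
grasp_force: 0.7
```

>>> {"method": "jog_arm", "body": {
  "increments": [
    [-0.001,0,0.0006,0,0,0,-0.65],
    [-0.002,0,0.0012,0,0,0,-0.65],
    [-0.003,0,0.0017,0,0,0,-0.65]
  ]
}}

```text
clock: 8.85
position: [0.548, -0.1803, 0.0353]
ee_rot: [0.776, 0.576, -0.207, 0.154]
ft_force: [0.4, 0.5, 1.2]
grip_width: 0.175
grasp_force: 0.8
```

>>> {"method": "jog_arm", "body": {
  "increments": [
    [-0.001,0,0.0006,0,0,0,-0.65],
    [-0.002,0,0.0012,0,0,0,-0.65],
    [-0.003,0,0.0017,0,0,0,-0.65]
  ]
}}

```text
clock: 9.1
position: [0.5469, -0.1838, 0.0353]
ee_rot: [0.776, 0.576, -0.207, 0.154]
ft_force: [-0.2, 1.4, -0.3]
grip_width: 0.176
grasp_force: 0.7
```

>>> {"method": "jog_arm", "body": {
  "increments": [
    [-0.001,0,0.0006,0,0,0,-0.65],
    [-0.002,0,0.0012,0,0,0,-0.65],
    [-0.0025,0,0.0014,0,0,0,-0.65]
  ]
}}

```text
clock: 9.35
position: [0.5462, -0.1862, 0.0353]
ee_rot: [0.776, 0.576, -0.207, 0.154]
ft_force: [0.5, 4.5, 0.9]
grip_width: 0.176
grasp_force: 2.1
```

>>> {"method": "jog_arm", "body": {
  "increments": [
    [-0.001,0,0.0006,0,0,0,-0.65],
    [-0.002,0,0.0012,0,0,0,-0.65],
    [-0.0025,0,0.0014,0,0,0,-0.65]
  ]
}}

```text
clock: 9.6
position: [0.5463, -0.1867, 0.0353]
ee_rot: [0.776, 0.577, -0.206, 0.154]
ft_force: [1.0, 13.4, 4.5]
grip_width: 0.176
grasp_force: 6.2
```

Contact with the stop: 13 N with no further motion, at TCP local x of about −70 mm as predicted. Retreat and verify.

```bash
python3 - <<'E'
from h import *
HD=np.radians(-107.0); u=np.array([np.cos(HD),np.sin(HD)]); n=np.array([-u[1],u[0]])
A=behind(O,HD,.070,.036); L=lambda x,d,z,t:behind(O+d*n,HD,-x,z,np.radians(t))
rows([[L(-.085,0,.036,30),L(-.1,0,.036,30),L(-.12,0,.036,30),L(-.14,0,.036,30),L(-.15,0,.036,30)],
 [L(-.15,0,.05,30),L(-.155,0,.08,30),L(-.16,0,.11,27),L(-.16,0,.145,23),L(-.16,0,.18,19)],
 [L(-.16,0,.215,15),L(-.16,0,.25,10),L(-.16,0,.28,5),L(-.16,0,.305,0),L(-.16,0,.315,0)]],-1)
g=[L(-.13+.055*i,.058*min(1,i/4),.32,0) for i in range(0,6)]
rows([g[:5],[g[5]]],-1); print('grip',O+.145*u+.058*n)
E
```

```text
t 9.6 p [ 0.5463 -0.1867  0.0353] f [ 1.  13.4  4.5]
[[0.013, 0.001, -0.008, 0.004, -0.004, 0.004, -1.0], [0.026, 0.001, -0.016, 0.004, -0.004, 0.004, -1.0], [0.043, 0.001, -0.025, 0.004, -0.004, 0.004, -1.0], [0.06, 0.001, -0.035, 0.004, -0.004, 0.004, -1.0], [0.069, 0.001, -0.04, 0.004, -0.004, 0.004, -1.0]]
[[-0.007, -0.0, -0.013, -0.0, 0.0, -0.0, -1.0], [-0.018, -0.0, -0.041, -0.0, 0.0, -0.0, -1.0], [-0.028, -0.0, -0.069, -0.0, 0.052, -0.0, -1.0], [-0.046, -0.0, -0.1, -0.0, 0.122, -0.0, -1.0], [-0.063, -0.0, -0.13, -0.0, 0.192, -0.0, -1.0]]
[[-0.012, -0.0, -0.033, -0.0, 0.07, -0.001, -1.0], [-0.023, -0.0, -0.066, 0.0, 0.157, -0.001, -1.0], [-0.033, -0.0, -0.095, 0.0, 0.244, -0.001, -1.0], [-0.041, -0.0, -0.118, 0.0, 0.332, -0.001, -1.0], [-0.044, -0.0, -0.128, 0.0, 0.332, -0.001, -1.0]]
t 9.6 p [ 0.5463 -0.1867  0.0353] f [ 1.  13.4  4.5]
[[-0.089, 0.001, -0.277, 0.003, 0.52, 0.004, -1.0], [-0.137, 0.016, -0.25, 0.003, 0.52, 0.004, -1.0], [-0.185, 0.03, -0.222, 0.003, 0.52, 0.004, -1.0], [-0.233, 0.044, -0.195, 0.003, 0.52, 0.004, -1.0], [-0.28, 0.058, -0.167, 0.003, 0.52, 0.004, -1.0]]
[[-0.055, 0.0, -0.001, -0.0, -0.0, 0.0, -1.0]]
grip [ 0.53947178 -0.40942175]
```

>>> {"method": "jog_arm", "body": {
  "increments": [
    [0.013,0,-0.0075,0,0,0,-0.65],
    [0.027,0,-0.0156,0,0,0,-0.65],
    [0.043,0,-0.025,0,0,0,-0.65],
    [0.06,0,-0.035,0,0,0,-0.65],
    [0.069,0,-0.04,0,0,0,-1]
  ]
}}

```text
clock: 10.02
position: [0.5698, -0.1085, 0.0352]
ee_rot: [0.775, 0.577, -0.206, 0.154]
ft_force: [0.2, 0.5, -0.1]
grip_width: 0.048
grasp_force: 0.0
```

>>> {"method": "jog_arm", "body": {
  "increments": [
    [-0.007,0,-0.013,0,0,0,-1],
    [-0.018,0,-0.041,0,0,0,-1],
    [-0.028,0,-0.069,0,0.052,0,-1],
    [-0.046,0,-0.1,0,0.122,0,-1],
    [-0.063,0,-0.13,0,0.192,0,-1]
  ]
}}

```text
clock: 10.43
position: [0.5709, -0.1031, 0.1822]
ee_rot: [0.792, 0.588, -0.131, 0.098]
ft_force: [0.9, -0.1, 0.9]
grip_width: 0.002
grasp_force: 0.0
```

>>> {"method": "jog_arm", "body": {
  "increments": [
    [-0.012,0,-0.033,0,0.07,0,-1],
    [-0.023,0,-0.066,0,0.157,0,-1],
    [-0.033,0,-0.095,0,0.244,0,-1],
    [-0.041,0,-0.118,0,0.332,0,-1],
    [-0.044,0,-0.128,0,0.332,0,-1]
  ]
}}

```text
clock: 10.85
position: [0.5703, -0.1085, 0.3209]
ee_rot: [0.805, 0.593, 0.005, 0.001]
ft_force: [0.7, -1.5, 0.3]
grip_width: -0.0
grasp_force: 0.0
```

```bash
python3 - <<'E'
from h import *
see("p5")
HD=np.radians(-107.0);u=np.array([np.cos(HD),np.sin(HD)]); n=np.array([-u[1],u[0]])
for s in("scene","side"):
    c=dict(np.load(f"pics/p5_{s}.npz")); W=cloud(c); z=W[...,2]+.0017; k0=c["depth"]>0
    a=(W[...,:2]-O)@u; b=(W[...,:2]-O)@n
    k=k0&(z>.022)&(z<.033)&(a>-.17)&(a<.02)&(abs(b)<.045); print(s,k.sum(),np.percentile(a[k],[0,2,50,100]).round(3) if k.any() else '')
    k=k0&(z>.195)&(z<.203)&(a<.12)&(a>-.06)&(b<.03)&(b>-.035); print(' head front',np.percentile(a[k],[1,99]).round(3))
    g=k0&(z>.205)&(a>.12)&(a<.18)&(abs(b-.058)<.05); print(' grip',g.sum(),W[g].mean(0).round(4), np.percentile(a[g],[2,98]).round(3),np.percentile(b[g],[2,98]).round(3), z[g].max())
L=lambda x,d,z,t:behind(O+d*n,HD,-x,z,np.radians(t))
g=[L(-.16+.031*i,.058*min(1,i/8),.315,0) for i in range(1,11)]
rows([g[:5],g[5:]],-1)
a=cv2.imread("pics/p5_scene.png")[230:390,90:390]; b=cv2.imread("pics/p5_side.png")[220:460,220:420]
cv2.imwrite("pics/p5.png",np.hstack([cv2.resize(a,(500,300)),cv2.resize(b,(250,300))]))
E
```

```text
p [ 0.5709 -0.105   0.3176] f [ 0.2  0.5 -1.3]
scene 521 [-0.053 -0.051 -0.023  0.02 ]
 head front [-0.039  0.088]
 grip 494 [ 0.5469 -0.3988  0.2228] [0.122 0.144] [0.028 0.09 ] 0.2313023841851806
side 23 [-0.016 -0.015  0.004  0.018]
 head front [-0.032  0.094]
 grip 529 [ 0.54  -0.407  0.224] [0.124 0.151] [0.027 0.088] 0.23338073971796078
t 10.95 p [ 0.5709 -0.105   0.3176] f [ 0.2  0.5 -1.3]
[[-0.026, 0.008, 0.003, 0.005, -0.001, -0.0, -1.0], [-0.057, 0.015, 0.003, 0.005, -0.001, -0.0, -1.0], [-0.088, 0.023, 0.003, 0.005, -0.001, -0.0, -1.0], [-0.119, 0.03, 0.003, 0.005, -0.001, -0.0, -1.0], [-0.15, 0.037, 0.003, 0.005, -0.001, -0.0, -1.0]]
[[-0.031, 0.007, -0.0, -0.0, 0.0, -0.0, -1.0], [-0.062, 0.015, -0.0, -0.0, 0.0, -0.0, -1.0], [-0.093, 0.022, -0.0, -0.0, 0.0, -0.0, -1.0], [-0.124, 0.022, -0.0, -0.0, 0.0, -0.0, -1.0], [-0.155, 0.022, -0.0, -0.0, 0.0, -0.0, -1.0]]
```

View pics/p5.png

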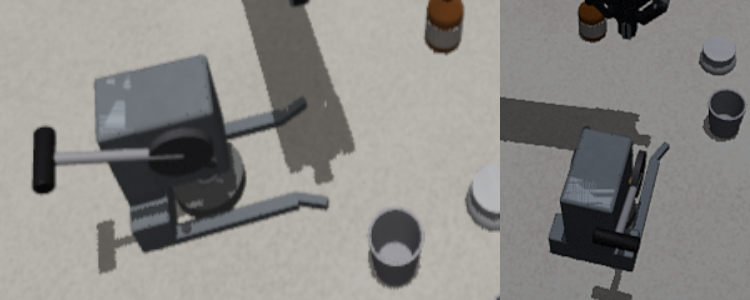

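Crop: the holder sits fully under the head at (210,180). Its rear edge is at local x of about −48 mm relative to the head front, so it is home. Now to the lever.

>>> {"method": "jog_arm", "body": {
  "increments": [
    [-0.026,0.008,0.003,0,0,0,-1],
    [-0.057,0.015,0.003,0,0,0,-1],
    [-0.088,0.023,0.003,0,0,0,-1],
    [-0.119,0.03,0.003,0,0,0,-1],
    [-0.15,0.037,0.003,0,0,0,-1]
  ]
}}

```text
clock: 11.37
position: [0.5625, -0.2572, 0.3098]
ee_rot: [0.802, 0.597, -0.001, -0.001]
ft_force: [1.0, -0.1, -0.6]
grip_width: 0.001
grasp_force: 0.0
```

>>> {"method": "jog_arm", "body": {
  "increments": [
    [-0.031,0.007,0,0,0,0,-1],
    [-0.062,0.015,0,0,0,0,-1],
    [-0.093,0.022,0,0,0,0,-1],
    [-0.124,0.022,0,0,0,0,-1],
    [-0.148,0.022,0,0,0,0,-1]
  ]
}}

```text
clock: 11.78
position: [0.5401, -0.4064, 0.3089]
ee_rot: [0.803, 0.596, -0.002, -0.002]
ft_force: [-0.0, -0.4, -0.2]
grip_width: -0.004
grasp_force: 0.0
```

>>> {"method": "jog_arm", "body": {
  "increments": [
    [0,0,0.02,0,0,0,-1],
    [0,0,0.03,0,0,0,-1],
    [0,0,0.04,0,0,0,-1],
    [0,0,0.045,0,0,0,-1]
  ]
}}

```text
clock: 12.12
position: [0.5418, -0.4028, 0.2639]
ee_rot: [0.802, 0.597, 0.0, -0.002]
ft_force: [0.7, 1.1, -0.1]
grip_width: 0.002
grasp_force: 0.0
```

```bash
python3 - <<'E'
from h import *
HD=np.radians(-107.0);u=np.array([np.cos(HD),np.sin(HD)]); n=np.array([-u[1],u[0]])
from workcell import get_obs
o=get_obs(); p=o["position"]; print(o["clock"],p,(p[:2]-O)@u,(p[:2]-O)@n,o["ft_force"])
E
```

```text
12.1167 [ 0.54181071 -0.40283639  0.26389076] 0.1380185509446978 0.05831135884337167 [ 0.71935804  1.13635424 -0.12512468]
```

>>> {"method": "jog_arm", "body": {
  "increments": [
    [-0.007,0,0.008,0,0,0,-1],
    [-0.007,0,0.016,0,0,0,-1],
    [-0.007,0,0.024,0,0,0,-1],
    [-0.007,0,0.032,0,0,0,-1],
    [-0.007,0,0.04,0,0,0,-1]
  ]
}}

```text
clock: 12.53
position: [0.5384, -0.4158, 0.2291]
ee_rot: [0.804, 0.595, -0.0, 0.004]
ft_force: [-0.8, -4.8, 9.2]
grip_width: 0.0
grasp_force: 4.5
```

>>> {"method": "jog_arm", "body": {
  "increments": [
    [0,0,0.008,0,0,0,-1],
    [0,0,0.016,0,0,0,-1],
    [0,0,0.024,0,0,0,-1],
    [0,0,0.032,0,0,0,-1],
    [0,0,0.04,0,0,0,-1]
  ]
}}

```text
clock: 12.95
position: [0.5395, -0.4119, 0.1864]
ee_rot: [0.803, 0.596, 0.001, 0.0]
ft_force: [-0.0, 0.3, -0.4]
grip_width: -0.002
grasp_force: 0.1
```

>>> {"method": "jog_arm", "body": {
  "increments": [
    [0,0,0.003,0,0,0,-1],
    [0,0,0.006,0,0,0,-1],
    [0,0,0.009,0,0,0,-1],
    [0,0,0.011,0,0,0,-1]
  ]
}}

```text
clock: 13.28
position: [0.5395, -0.4116, 0.1754]
ee_rot: [0.803, 0.596, 0.001, -0.0]
ft_force: [0.7, 0.5, 0.0]
grip_width: 0.005
grasp_force: 0.0
```

>>> {"method": "jog_arm", "body": {
  "increments": [
    [0,0,0.002,0,0,0,-1],
    [0,0,0.004,0,0,0,-1],
    [0,0,0.006,0,0,0,-1],
    [0,0,0.006,0,0,0,-1]
  ]
}}

```text
clock: 13.62
position: [0.5396, -0.4118, 0.1699]
ee_rot: [0.803, 0.596, 0.001, 0.0]
ft_force: [-1.3, 0.4, 3.6]
grip_width: 0.0
grasp_force: 1.9
```

>>> {"method": "jog_arm", "body": {
  "increments": [
    [0,0,0.001,0,0,0,-1],
    [0,0,0.002,0,0,0,-1],
    [0,0,0.002,0,0,0,-1]
  ]
}}

```text
clock: 13.87
position: [0.5397, -0.4117, 0.169]
ee_rot: [0.803, 0.596, 0.001, 0.0]
ft_force: [-3.1, 4.4, 9.0]
grip_width: 0.0
grasp_force: 4.5
```

At the bottom stop (TCP 0.169, as computed). Retreat up and check that it stays.

>>> {"method": "jog_arm", "body": {
  "increments": [
    [0,0,-0.01,0,0,0,-1],
    [0,0,-0.03,0,0,0,-1],
    [0,0,-0.06,0,0,0,-1],
    [0,0,-0.09,0,0,0,-1],
    [0,0,-0.12,0,0,0,-1]
  ]
}}

```text
clock: 14.28
position: [0.5389, -0.412, 0.2894]
ee_rot: [0.803, 0.596, 0.001, 0.0]
ft_force: [0.7, -0.7, 0.5]
grip_width: 0.002
grasp_force: 0.0
```

>>> {"method": "jog_arm", "body": {
  "increments": [
    [0.03,0,-0.02,0,0,0,-1],
    [0.06,0,-0.03,0,0,0,-1],
    [0.09,0,-0.03,0,0,0,-1],
    [0.12,0,-0.03,0,0,0,-1],
    [0.14,0,-0.03,0,0,0,-1]
  ]
}}

```text
clock: 14.7
position: [0.5809, -0.2749, 0.3185]
ee_rot: [0.802, 0.597, 0.001, 0.0]
ft_force: [-0.5, -0.5, -1.5]
grip_width: 0.0
grasp_force: 0.0
```

>>> {"method": "jog_arm", "body": {
  "increments": [
    [0.03,0,0,0,0,0,-1],
    [0.06,0,0,0,0,0,-1],
    [0.09,0,0,0,0,0,-1],
    [0.12,0,0,0,0,0,-1],
    [0.13,0,0,0,0,0,-1]
  ]
}}

```text
clock: 15.12
position: [0.6189, -0.1481, 0.3181]
ee_rot: [0.801, 0.598, 0.002, -0.001]
ft_force: [0.4, 1.7, -0.7]
grip_width: 0.001
grasp_force: 0.0
```

```bash
python3 - <<'E'
from h import *
see("p6")
HD=np.radians(-107.0);u=np.array([np.cos(HD),np.sin(HD)]); n=np.array([-u[1],u[0]])
for s in("scene","side"):
    c=dict(np.load(f"pics/p6_{s}.npz")); W=cloud(c); z=W[...,2]+.0017; k0=c["depth"]>0
    a=(W[...,:2]-O)@u; b=(W[...,:2]-O)@n
    k=k0&(z>.022)&(z<.033)&(a>-.17)&(a<.02)&(abs(b)<.045); print(s,k.sum(),np.percentile(a[k],[0,2,50]).round(3))
    g=k0&(z>.08)&(z<.26)&(a>.125)&(a<.18)&(abs(b-.058)<.05); print(' grip z',np.percentile(z[g],[2,50,98]).round(3))
a=cv2.imread("pics/p6_scene.png")[170:390,90:450]; b=cv2.imread("pics/p6_side.png")[150:450,190:440]
cv2.imwrite("pics/p6.png",np.hstack([cv2.resize(a,(490,300)),cv2.resize(b,(250,300))]))
E
```

```text
p [ 0.6182 -0.1508  0.3181] f [ 0.7 -0.1 -0.3]
scene 512 [-0.053 -0.051 -0.023]
 grip z [0.129 0.143 0.147]
side 26 [-0.031 -0.03  -0.003]
 grip z [0.134 0.143 0.149]
```

View pics/p6.png

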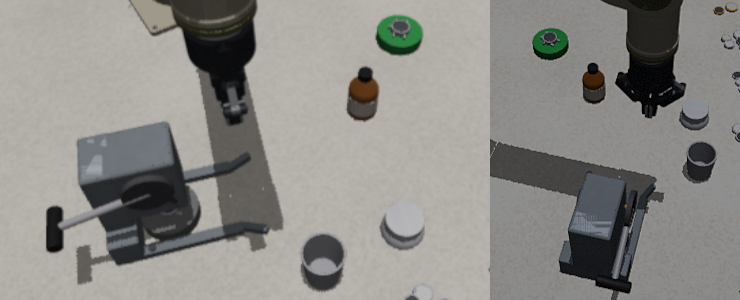

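The last picture shows the lever down and holding itself (grip at (53,230), top at 0.144 m) and the holder home under the head. The bottle, tin and cup have not moved, and the robot is clear.

```bash
python3 -c "
from workcell import workorder
print(workorder.hand_in())"
```

```text
the job is handed in; nothing more can be done
None
```

The holder is home against the stop under the press head, the lever is down and holding itself in its detent, the bottle, tin and cup were left standing where they were, and the job is handed in (about 15 s on the clock).

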